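# Open the slide warmer

### The job

Open the slide warmer: press down the blue release tab at its front until the white lid springs up, then push the raised lid over backwards until it stays fully open by itself. Do it gently with the fingertips, grip and lift nothing, and leave the oil bottle, the jar and the slide case standing where they are.

Things in the scene. Friction and masses are not known exactly. Their poses are not given: they have to be found in the camera images.
- warmer: Slide warmer fixed to the bench: white box 170 (x) x 170 (y) x 75 mm high under a white lid 14 mm thick, top of the closed lid 89 mm above the bench. Origin: centre of its underside, on the bench. Its own -x axis is its front (roughly towards the robot), +x its back, z up. The blue tab juts out of the middle of the front; the lid is hinged along the back.
- tab (a joint): Release tab: spring rocker, rad. 0 at rest, grows as its pad is pressed down, stop at 0.26 (pad about 11 mm lower at the press point). The hook lets the lid go at about 0.15 (6 mm down); that takes about 3 to 4 N at the press point, the stop about 5 N. Springs back when let go.
- tab_press (a point): Where to press the tab: top face of the blue pad, on its middle line, 122 mm in front of the warmer's origin, 52 mm above the bench at rest. The pad is 44 mm wide (y), 8 mm thick and reaches from 86 to 140 mm in front of the origin. The blue hook upright stands behind it, front face 91 mm in front of the origin, top 88 mm above the bench, and tips forward up to 11 mm as the pad goes down.
- lid (a joint): Lid hinge, rad. 0 closed and latched; when released, a spring pin lifts it slowly (about 0.3 s) to about 0.4, where it rests. Beyond that it is free and damped (2 to 3 N at the edge when pushed slowly, with light jolts as the finger meets it): let go short of upright (1.57) it sinks back to about 0.4, past upright it sinks on back to its stop at 1.85 = fully open, and stays.
- lid_edge (a point): Tip of the steel tongue at the middle of the lid's front edge, 148 mm from the hinge axis; the tongue is 30 mm wide (y), 6 mm thick, and juts 10 mm from the white panel, which is 166 mm wide. Closed it is 79 mm above the bench. It swings up and back in an arc about lid_hinge.
- lid_hinge (a point): Middle of the lid's hinge axis, on the warmer, 65 mm behind its origin and 82 mm above the bench; the axis runs along the warmer's y.
- oil_bottle: Bystander: loose amber bottle with black cap, 34 mm across, 72 mm high, upright; origin at the centre of its underside.
- jar: Bystander: loose clear jar with yellow cap, 52 mm across, 55 mm high, upright; origin at the centre of its underside.
- slide_case: Bystander: loose green slide case, 80 (x) x 30 (y) x 24 mm high, lying flat; origin at the centre of its underside.

How it is judged:
On the way, in this order (a step that is already met when the one before it is completed fails the run):
1. the release tab is pressed down (value of joint tab above 0.06 rad).
2. the lid has sprung up off its latch (value of joint lid above 0.25 rad), for 0.05 s.
At the end, for the whole second after the job is handed in: The lid stands fully open and at rest (joint above 1.72 rad, its stop is 1.85), the tab has sprung back (below 0.05 rad), and the bottle, jar and slide case stand upright within 30 mm of where they were (value of joint lid above 1.72 rad and velocity of joint lid between -0.1 and 0.1 rad/s and value of joint tab below 0.05 rad and distance of each of oil_bottle, jar, slide_case from where it was at the start of the episode below 0.03 m and angle between each of oil_bottle, jar, slide_case's own z axis and vertical below 0.3 rad); the robot touches nothing.
It fails at once if the oil bottle is shifted over 30 mm, lifted or toppled, or gripped or pushed with over 5 N (distance of oil_bottle from where it was at the start of the episode above 0.03 m or height (world z) of oil_bottle above 0.015 m or angle between oil_bottle's own z axis and vertical above 0.5 rad or contact force between the fingers and oil_bottle above 5 N).
It fails at once if the specimen jar is shifted over 30 mm, lifted or toppled, or gripped or pushed with over 5 N (distance of jar from where it was at the start of the episode above 0.03 m or height (world z) of jar above 0.015 m or angle between jar's own z axis and vertical above 0.5 rad or contact force between the fingers and jar above 5 N).
It fails at once if the slide case is shifted over 30 mm, lifted or toppled, or gripped or pushed with over 5 N (distance of slide_case from where it was at the start of the episode above 0.03 m or height (world z) of slide_case above 0.015 m or angle between slide_case's own z axis and vertical above 0.5 rad or contact force between the fingers and slide_case above 5 N).
It fails at once if the lid is pinched or forced (fingers on it with over 30 N) (contact force between the fingers and lid above 30 N).
It fails at once if the tab is pinched or forced (fingers on it with over 30 N) (contact force between the fingers and tab above 30 N).
It also fails if it takes over 40 s, if anything falls off the work surface, if the arm or the gripper's body presses on something with over 40 N, if the wrist force passes 120 N, or if a joint passes its speed limit or range.

### The arm

A 7-joint arm with a two-finger parallel gripper is mounted at the origin on the work surface. World frame = base frame: x ahead of the robot, y to its left, z up, the work surface at z = 0. Lengths are in m, angles in rad, forces in N, time in s.
With the tool pointing down it reaches from about 0.425 to 0.95 m from the base axis. Payload 16.7 kg.
Tool frame: the origin (TCP) lies at the very end of the fingers, on their centre line; the grasp point (between the pads) lies 19 mm behind it; z points along the fingers, y is the line along which they close (so a half turn about z gives the same grasp; the last joint's range is limited). The gripper opens to 94 mm and grips with 3 to 60 N. Pads are 16 mm wide; open, the fingers measure 119 mm over their backs; the gripper's body (75 mm by 177 mm) begins 78 mm behind the grasp point.
Start: joints at [-1.357, 0.426, 0.074, 1.606, -0.034, 1.111, -0.067], TCP at [0.24, 0.631, 0.205] pointing down, gripper open.
Joint ranges: [-2.85, 2.85], [-0.5, 2.14], [-1.23, 1.37], [0.21, 2.46], [-1.02, 4.16], [0.16, 2.05], [-2.73, 2.73]. Speed limits (rad/s): [1.89, 1.89, 2.39, 2.39, 3.01, 3.01, 3.01].

### API

Orientations are given as a unit quaternion [x, y, z, w].
In Python, from cell import * gives the robot as it stands. Calls block until the motion is done:
- goto(position, orientation): joint-space move of the TCP to a pose.
- line_to(position, orientation=None, max_speed=0.15): straight line of the TCP; orientation=None keeps the orientation; max_speed is the mean speed in m/s.
- goto_joints(angles): joint-space move.
- grip(opening, strength=None): finger opening in m; strength is the grip in N (None keeps the last); returns when the fingers have stopped.
- dwell(seconds).
- inverse_kinematics(position, orientation): joint angles nearest the present ones, or None.
- get_state(): the state.
- camera(name): name is "scene" or "top" or "wrist"; returns (picture, depth): 480x640x3 uint8, red, green, blue; 480x640 float32, m along the optical axis (not along the pixel's ray), 0 where there is no reading.
- camera_params(name): a dict with "camera_matrix" (3x3 intrinsics, pixels), "extrinsics" (4x4, takes a point from camera to world coordinates). Camera axes: x right, y up, looking along -z (the intrinsics and any distortion apply to the point x, -y, -z); pixel columns grow to the right and rows downward; lengths in m; the calibration is good to about 2 mm. A picture is of the moment at which its call begins: read the wrist's pose just before it. camera_params takes no time and is no camera call; for the wrist camera it gives the pose at the moment of the call.
A pose or a line that the arm cannot do raises Unreachable and nothing moves.
- close_job(): hands the job in; it is judged then, once.
The state is a dict: "time": time; "q": joint angles; "dq": joint speeds; "joint_efforts": joint torques, N m; "eef_pos": TCP position; "eef_rot": TCP orientation; "force": force on the tool from outside, world axes, zero at the start; "torque": the same for the moment, N m; "opening": finger opening in m; "gripper_force": force on a finger pad.
Only numpy, scipy, OpenCV 4.12 (cv2) and the standard library are available. Lean on these libraries where they do the work, as an engineer would, in place of code of your own. Each camera call takes 0.05 s, during which the arm holds its last target. There are 200 camera calls.

## Working session

There is one attempt and no reset: what is moved stays moved. The work goes in short steps, each a Python script; the robot and the scene stay as the last script left them, time stands still between calls to the robot, and variables do not carry over. Pictures are saved under pics/ and viewed, at most 10 in all, crops included, and the job is handed in when it is done.

```bash
mkdir -p pics; python3 - <<'E'
from cell import *
import cv2,numpy as np
for n in("top","scene"):
    p,d=camera(n); cv2.imwrite(f"pics/{n}0.png",p[...,::-1]); np.savez(f"{n}0.npz",p=p,d=d)
    c=camera_params(n); print(n,c["camera_matrix"],c["extrinsics"],[k for k in c])
s=get_state();print(s["time"],s["eef_rot"],s["force"])
E
```

```text
top [[618.83260373   0.         323.46259707]
 [  0.         618.83260373 228.43920935]
 [  0.           0.           1.        ]] [[ 0.02950532  0.98885066 -0.14595824  0.37387161]
 [-0.99949979  0.02752409 -0.01557534  0.0468877 ]
 [-0.01138432  0.14634479  0.98916814  1.16958192]
 [ 0.          0.          0.          1.        ]] ['camera_matrix', 'extrinsics']
scene [[613.67148934   0.         325.2239173 ]
 [  0.         613.67148934 239.52990111]
 [  0.           0.           1.        ]] [[-0.36305659 -0.7463601   0.55779612  1.12032981]
 [ 0.93173022 -0.296128    0.21020705  0.25941477]
 [ 0.00828889  0.59603256  0.80291748  0.91547877]
 [ 0.          0.          0.          1.        ]] ['camera_matrix', 'extrinsics']
0.1 [ 1.80431669e-01  9.83587356e-01 -5.66777947e-04 -6.41945088e-05] [ 0.86993269 -0.35382393 -0.06874137]
```

View pics/top0.png

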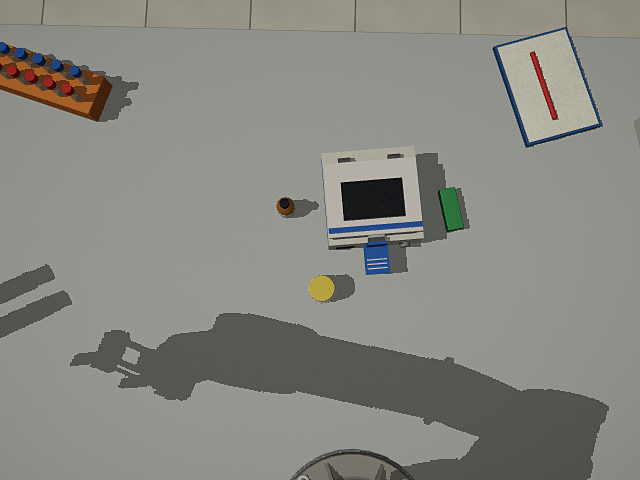

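View pics/scene0.png

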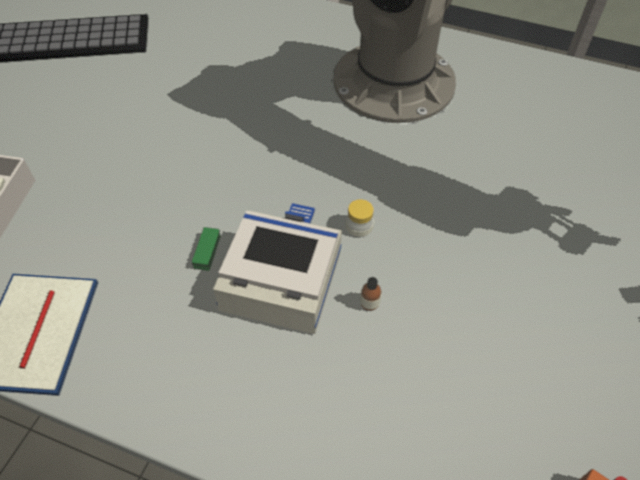

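Top view: warmer lid spans about (322–423, 148–247) with the tab at (377,258). The jar is at (321,288), the bottle at (285,206) and the slide case at (451,209). The scene view agrees. Next I measure the pose.

```bash
cat > h.py <<'E'
import numpy as np,cv2
from scipy.spatial.transform import Rotation as R
def ray(c,uv,z):
    K,T=c["camera_matrix"],c["extrinsics"]; uv=np.atleast_2d(uv).astype(float)
    d=np.c_[(uv[:,0]-K[0,2])/K[0,0],-(uv[:,1]-K[1,2])/K[1,1],-np.ones(len(uv))]@T[:3,:3].T
    return T[:3,3]+d*((z-T[2,3])/d[:,2])[:,None]
def blob(m,box=None):
    m=m.astype(np.uint8)
    if box: k=np.zeros_like(m);k[box[1]:box[3],box[0]:box[2]]=1;m=m*k
    cs,_=cv2.findContours(m,cv2.RETR_EXTERNAL,cv2.CHAIN_APPROX_NONE)
    return max(cs,key=cv2.contourArea)[:,0]
def rect(P): # centre, size, angle in world xy
    r=cv2.minAreaRect((P[:,:2]*1000).astype(np.float32)); return np.round(r[0],1),np.round(r[1],1),round(r[2],2)
def tool(yaw,tilt): # fingers down, leaning forward by tilt; closing line = warmer y
    z=np.array([np.sin(tilt),0,-np.cos(tilt)]);y=np.array([0,1,0.]);x=np.cross(y,z)
    return R.from_euler('z',yaw)*R.from_matrix(np.c_[x,y,z])
E
python3 - <<'E'
from cell import *
from h import *
for n,bw,bt,by,bg in(("top",(335,172,412,226),(355,237,400,280),(300,270,345,310),(430,180,475,240)),("scene",(235,222,325,280),(284,200,318,224),(340,195,380,222),(185,220,225,275))):
    p=np.load(n+"0.npz")["p"];c=camera_params(n)
    h=cv2.cvtColor(p,cv2.COLOR_RGB2HSV)
    print(n,"window",rect(ray(c,blob(h[...,2]<70,bw),.089)))
    H,S,V=h[...,0],h[...,1],h[...,2]
    print(" tab",rect(ray(c,blob((H>100)&(H<125)&(S>130),bt),.052)))
    print(" jar",rect(ray(c,blob((H>18)&(H<35)&(S>120),by),.055)))
    print(" case",rect(ray(c,blob((H>50)&(H<85)&(S>110),bg),.024)))
    w=blob((V>175)&(S<50),(310,140,435,250) if n=="top" else (205,200,350,320))
    print(" white",rect(ray(c,w,.089)))
# stripe on lid (blue, long)
p=np.load("top0.npz")["p"];h=cv2.cvtColor(p,cv2.COLOR_RGB2HSV);H,S=h[...,0],h[...,1]
print("stripe",rect(ray(camera_params("top"),blob((H>100)&(H<125)&(S>130),(320,215,430,238)),.089)))
E
python3 -c "
import cv2;a=cv2.imread('pics/top0.png')[135:305,265:475];b=cv2.imread('pics/scene0.png')[190:330,185:390]
cv2.imwrite('pics/crop.png',cv2.resize(a,None,fx=3.5,fy=3.5,interpolation=2))"
```

```text
top window (array([589.3, -21.8]), array([ 69.2, 109.5]), 6.28)
 tab (array([488.7, -32.5]), array([58.8, 43.9]), 6.32)
 jar (array([430.2,  64.8]), array([44.4, 44.3]), 46.66)
 case (array([ 586.8, -171.5]), array([80.7, 33.3]), 12.48)
 white (array([606.8, -18.8]), array([126.7, 167.1]), 6.11)
scene window (array([590.9, -19.1]), array([ 65.6, 105.4]), 6.33)
 tab (array([486.1, -37.9]), array([ 4. , 31.6]), 6.37)
 jar (array([437.7,  69.7]), array([49.5, 41.8]), 19.97)
 case (array([ 592.6, -168. ]), array([76.5, 28.2]), 11.81)
 white (array([603.6, -16.3]), array([116. , 171.2]), 6.27)
stripe (array([538.6, -27.8]), array([  9.2, 165.3]), 6.26)
```

View pics/crop.png

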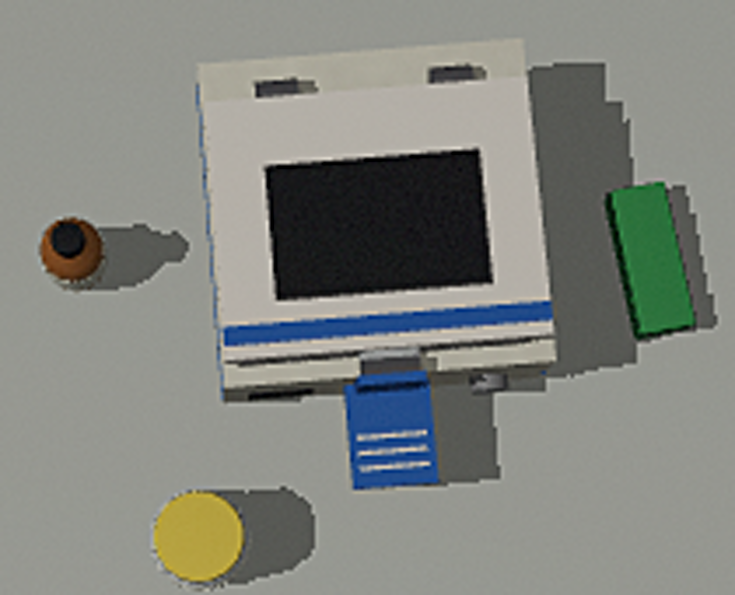

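Window, stripe and tab agree: yaw is about 6.3° and the origin about (0.598, -0.021). I'll check reach for the whole plan, then press the tab.

```bash
cat >> h.py <<'E'
YAW=np.radians(6.28); W=R.from_euler('z',YAW); O=np.array([.598,-.021,0])
def w(x,y,z): return O+W.apply([x,y,z])
def arc(a,t,s=.018,gap=0.):
    """TCP so that the finger's front face meets the tongue tip at lid angle a, s behind the TCP"""
    a=a-.02; tip=np.array([.065-.148*np.cos(a),0,.082+.148*np.sin(a)])
    return w(*(tip-(.008+gap)*np.array([np.cos(t),0,np.sin(t)])+s*np.array([np.sin(t),0,-np.cos(t)])))
E
python3 - <<'E'
from cell import *
from h import *
for t in np.radians([0,15,25,35,45]):
    q=tool(YAW,t).as_quat()
    print(round(np.degrees(t)),"press",[inverse_kinematics(w(-.124,0,z),q) is not None for z in(.15,.04)],
      "arc",[inverse_kinematics(arc(a,t,gap=g),q) is not None for a,g in((.4,.03),(.4,0),(.8,0),(1.2,0),(1.75,0),(1.7,.08))])
E
```

```text
0 press [True, True] arc [True, True, True, True, True, True]
15 press [True, True] arc [True, True, True, True, True, True]
25 press [True, False] arc [True, True, True, True, True, True]
35 press [False, False] arc [False, False, False, True, True, True]
45 press [False, False] arc [False, False, False, False, True, True]
```

```bash
python3 - <<'E'
from cell import *
from h import *
grip(0.0,5)
q=tool(YAW,np.radians(10)).as_quat()
goto(w(-.124,0,.2),q); line_to(w(-.124,0,.065),max_speed=.1); dwell(.3)
f0=np.array(get_state()["force"]);print(get_state()["time"],f0,get_state()["opening"])
for z in np.arange(.058,.0395,-.002):
    line_to(w(-.124,0,z),max_speed=.03); f=np.array(get_state()["force"])-f0
    print(round(z,3),np.round(f,1))
    if f[2]>6: break
dwell(.5)
p,d=camera("scene");cv2.imwrite("pics/press.png",p[...,::-1])
line_to(w(-.130,0,.11),max_speed=.08); line_to(w(-.150,0,.2),max_speed=.15); dwell(.2)
p,d=camera("top");cv2.imwrite("pics/up.png",cv2.resize(p[135:305,265:475,::-1],None,fx=3,fy=3));print(get_state()["time"])
E
```

```text
5.8167 [-0.88617226 -0.65103031  0.01476444] 0.0005501529730107405
0.058 [0.9 0.9 0.7]
0.056 [ 0.9  0.5 -0.3]
0.054 [ 1.8  0.3 -0.8]
0.052 [1.8 0.1 0.1]
0.05 [0.8 1.1 1.8]
0.048 [ 2.   0.7 -0.5]
0.046 [-0.2  1.4  2.1]
0.044 [1.7 1.4 2.2]
0.042 [2.  1.6 3. ]
0.04 [-1.5  1.4 17.1]
11.0417
```

View pics/press.png

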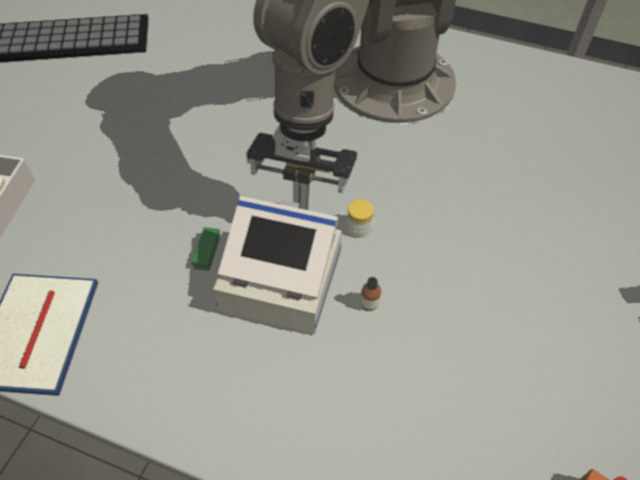

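The lid has sprung up: its front stripe moved from about row 225 to 212. Now I push it over along its arc.

```bash
python3 - <<'E'
from cell import *
from h import *
t=np.radians(25);q=tool(YAW,t).as_quat()
goto(arc(.4,t,gap=.06),q); dwell(.2); f0=np.array(get_state()["force"])
line_to(arc(.4,t,gap=.01),max_speed=.06)
for a in np.arange(.4,1.76,.09):
    line_to(arc(a,t),max_speed=.05); f=np.array(get_state()["force"])-f0
    print(round(a,2),np.round(f,1),round(get_state()["time"],1))
    if np.linalg.norm(f)>18: print("STOP");break
p,d=camera("scene");cv2.imwrite("pics/push.png",p[...,::-1])
E
```

```text
Traceback (most recent call last):
cell.Unreachable: the arm cannot take that pose within its joint ranges
```

```bash
python3 - <<'E'
from cell import *
from h import *
t=np.radians(25);q=tool(YAW,t).as_quat()
s=arc(.4,t,gap=.03)
goto(s+[0,0,.07],q); line_to(s,max_speed=.1); dwell(.2); f0=np.array(get_state()["force"])
line_to(arc(.4,t,gap=.01),max_speed=.06)
for a in np.arange(.4,1.76,.09):
    line_to(arc(a,t),max_speed=.05); f=np.array(get_state()["force"])-f0
    print(round(a,2),np.round(f,1),round(get_state()["time"],1))
    if np.linalg.norm(f)>18: print("STOP");break
p,d=camera("scene");cv2.imwrite("pics/push.png",p[...,::-1])
E
```

```text
0.4 [-0.6  0.3  0.5] 14.1
0.49 [-0.4  0.5 -0.7] 14.5
0.58 [-0.5  0.4  0.1] 14.9
0.67 [-0.1  0.4  0.3] 15.3
0.76 [-1.   0.5 -0.3] 15.7
0.85 [-0.9 -0.   0.1] 16.1
0.94 [-1.5  0.1 -0.5] 16.6
1.03 [-1.8  0.7  0.5] 17.0
1.12 [-1.4  0.3  0.6] 17.4
1.21 [-1.7  0.2 -0.7] 17.8
1.3 [-1.   0.4  0.3] 18.2
1.39 [-1.7  0.9  0.4] 18.6
1.48 [-0.7  0.6 -0. ] 19.1
1.57 [-0.1  0.   0.4] 19.5
1.66 [0.3 0.3 0.8] 19.9
1.75 [-2.6  1.3  3.4] 20.3
```

View pics/push.png

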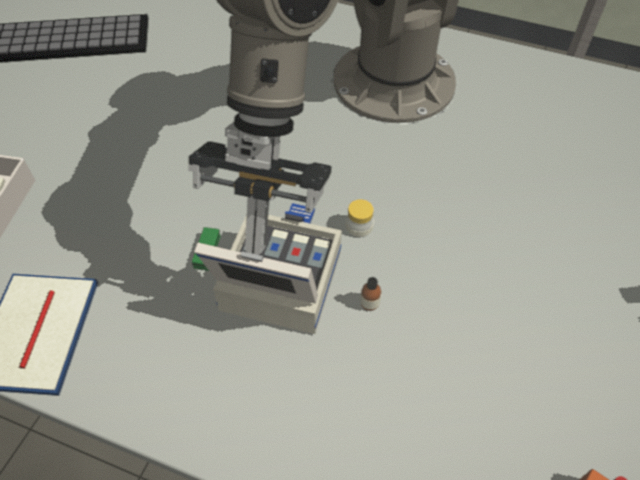

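The lid is past upright and the finger is in front of the tongue near (250,257). I'll back off and check.

```bash
python3 - <<'E'
from cell import *
from h import *
p0=np.array(get_state()["eef_pos"])
line_to(p0+W.apply([-.06,0,0]),max_speed=.06); line_to(p0+W.apply([-.10,0,.09]),max_speed=.12)
dwell(1.5); print(get_state()["time"],get_state()["force"])
p,d=camera("scene");cv2.imwrite("pics/end.png",p[...,::-1])
# lid angle: scene-depth points of the lid's face against the hinge, in the warmer frame
c=camera_params("scene");K,T=c["camera_matrix"],c["extrinsics"]
v,u=np.mgrid[235:310,190:330];z=d[235:310,190:330]
P=np.stack([(u-K[0,2])/K[0,0]*z,-(v-K[1,2])/K[1,1]*z,-z],-1)[z>0]@T[:3,:3].T+T[:3,3]
Q=W.inv().apply(P-O);Q=Q[(Q[:,2]>.12)&(Q[:,2]<.24)&(abs(Q[:,1])<.08)&(Q[:,0]>.03)]
k=np.polyfit(Q[:,2],Q[:,0],1);print(len(Q),"lid angle",np.pi/2+np.arctan(k[0]))
E
```

```text
24.75 [ 0.33958539 -0.12986262  0.00395233]
2963 lid angle 1.7648435309185149
```

View pics/end.png

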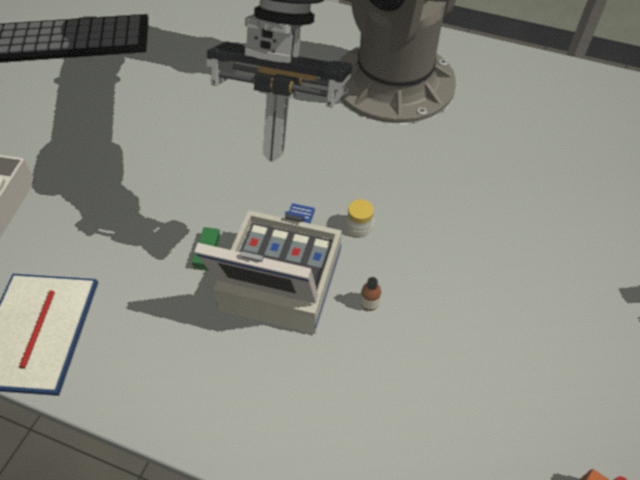

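The lid stands open, the arm is clear and the bystanders are unmoved. I'll check that the lid is at rest, then hand in.

```bash
python3 - <<'E'
from cell import *
import cv2,numpy as np
a=cv2.imread("pics/end.png").astype(int); dwell(3)
p,_=camera("scene"); b=p[...,::-1].astype(int)
n=(abs(a-b).max(-1)>40)[200:330,180:345].sum(); print("changed px",n,get_state()["time"])
if n<15: print(close_job())
E
```

```text
changed px 0 27.85
the job is handed in; nothing more can be done
None
```

The job is handed in at 27.9 s: the tab was pressed, the lid sprang up, and it now stands open past upright on its own, unchanged over a 3 s check. I measured the lid at about 1.76 rad (1.72 needed). The bottle, jar and slide case look unmoved, but the judge's verdict was not returned to me.

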